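Level the potting stand

TASK

The cast housing on the levelling stand is about to be filled with potting resin, so its plate must be level: turn the two black foot-screw knobs until the bubble in each of the two vials sits in the middle, wholly between its two black lines. Let go of the knobs and leave everything else on the bench where it is.

Things in the scene. Friction and masses are not known exactly. Their poses are not given: they have to be found in the camera images.
- stand: Levelling stand: steel base fixed to the bench, over it a 210 x 250 x 12 mm aluminium plate, top about 42 mm above the bench. Origin: centre of the base on the bench; x to the far edge, y to the left edge. On the plate an open grey housing reaches 45 mm above it, the vials 26 mm. Within 50 mm of a knob's axis nothing rises above the plate.
- knob_a (a point): Knob A, far right corner of the plate: black fluted round knob, 40 mm diameter, 30 mm tall, axis upright. Point on its axis, 29 mm above the plate, 13 mm below the knob's top. Clockwise from above raises this corner and moves the bubble of vial A only, towards knob A, 8 mm per rad; anticlockwise away. Turns stiffly (0.06 N m), stays as left, stops 3 rad either side of level.
- knob_b (a point): Knob B, near left corner of the plate, the same in size, point and behaviour as knob A: clockwise from above moves the bubble of vial B only, towards knob B, 8 mm per rad; anticlockwise away from it. (The far left corner rests on a fixed ball foot without knob, the near right corner hangs free.)
- vial_a (a point): Middle of vial A, half-way between its two black lines, 20 mm above the plate: a yellow-green tube 18 mm thick, 64 mm between aluminium end blocks, along the far edge of the plate. Its x axis runs along the tube towards knob A. The lines are 23 mm apart, inner edge to inner edge.
- vial_b (a point): Middle of vial B, the like tube along the left edge of the plate; its x axis runs along the tube, towards knob B. Otherwise as vial A.
- bubble_a (a point): Centre of the bubble in vial A: pale, 16 mm long and 11 mm wide. It moves only along the tube; at the start it is 8 to 19 mm from the middle, on the side of knob A.
- bubble_b (a point): Centre of the bubble in vial B, alike; at the start it is up to 19 mm from the middle, on either side, and may happen to be centred already.
- tin: Loose steel can, 74 mm diameter, 100 mm tall, beside the left side of the stand, near the far left corner; origin under its centre. Not to be disturbed.
- tape: Loose roll of tape lying flat, 84 mm diameter, 25 mm tall, by the right side of the stand; origin under its centre. Not to be disturbed.
- screwdriver: Loose screwdriver, 170 mm long, lying across the near side of the stand. Not to be disturbed.
- spanner: Loose flat spanner, 160 mm long, lying along the far side of the stand. Not to be disturbed.
- marker: Loose red marker, 16 mm thick, 120 mm long, lying on the bench left of the stand. Not to be disturbed.
- terminal_block: Loose black terminal block, 70 x 50 x 22 mm, on the bench right of the stand. Not to be disturbed.
- relay: Loose grey relay, 30 x 30 x 28 mm, on the bench right of the stand. Not to be disturbed.

How it is judged:
By the outcome, as a careful person would: the job done as asked, in the order asked, and still so for the second after the job is handed in, with the robot touching nothing.
It also fails if it takes over 67 s, if anything falls off the work surface, if the arm or the gripper's body presses on something with over 40 N, if the wrist force passes 120 N, or if a joint passes its speed limit or range.

ROBOT

A 7-joint arm with a two-finger parallel gripper is mounted at the origin on the work surface. World frame = base frame: x ahead of the robot, y to its left, z up, the work surface at z = 0. Lengths are in m, angles in degrees, forces in N, time in s.
With the tool pointing down it reaches from about 0.4 to 0.9 m from the base axis. Payload 5.5 kg.
Tool frame: the origin (TCP) lies at the very end of the fingers, on their centre line; the grasp point (between the pads) lies 19 mm behind it; x points along the fingers, y is the direction in which the jaws open and shut, and the axes are right-handed (so a half turn about x gives the same grasp; the last joint's range is limited). The gripper opens to 92 mm and grips with 3 to 60 N. Pads are 19 mm wide; open, the fingers measure 130 mm over their backs; the gripper's body (75 mm by 190 mm) begins 47 mm behind the grasp point.
Start: joints at [90.367, 28.699, -24.465, 88.831, 12.651, 65.22, -12.049], TCP at [0.165, -0.629, 0.191] pointing down, gripper open.
Joint ranges: [-164.97, 164.97], [-17.58, 116.51], [-87.97, 89.64], [11.32, 138.91], [-80.73, 260.73], [10.89, 115.49], [-147.41, 147.41]. Speed limits (degrees/s): [147.25, 147.25, 180, 180, 180, 180, 180].

INTERFACE

Orientations are given as [roll, pitch, yaw] about the fixed x, y, z axes, in that order (R = Rz(yaw) Ry(pitch) Rx(roll)).
In Python, from station import arm, cams gives the robot as it stands.
- The arm moves only by the shell command python3 -m crank 'ROWS' [OPENING]. ROWS is JSON, a list of rows, each a list of 2 entries, a list of its own where there are three numbers: the shift along the tool's x, y, z in m, then the turn about the tool's x in degrees. A call has 1 to 12 rows; each row is the pose to reach, as a shift and turn from the pose measured when the call began, along the tool's axes at that moment; what a row does not reach only later rows make up. A row lasts 1/8 s, in which the tool goes at most 62.5 mm and 10.7 degrees, less where a joint would pass 70% of its speed; a pose out of reach is approached as far as the arm can. A call with a gripper value outside its range is refused whole. OPENING is the finger opening in m, from 0 to 0.0918, set as the call begins (- or left out, the last holds). The fingers move at their own pace and stop on an object; the grip force is fixed at half the most. Time passes only in rows, so rows that repeat a pose let the fingers close. It gives the time, the measured TCP pose, the force and the opening at its end, in the units of the state.
- arm.state(): the state, without advancing time (a new reading comes with each control period).
- cams.grab_frame(name): name is "scene" or "top" or "wrist"; returns a dict with "img" (420x560x3 uint8, red, green, blue), "z_map" (420x560 float32, m along the optical axis (not along the pixel's ray), 0 where there is no reading), "fx", "fy", "cx", "cy" (pixels), "k1" (the pictures are not rectified: a ray, as slopes to the right and down, at radius r is drawn at 1 + k1 r^2 times it, then the intrinsics apply), "R" (3x3) and "t" (3): a world point X has camera coordinates R X + t. Camera axes: x right, y down, z forward; pixel columns grow to the right and rows downward; lengths in m; the calibration is good to about 2 mm. A picture is of the moment at which its call begins.
- arm.hand_in(): hands the job in, once; it reports no verdict.
The state is a dict: "clock": time; "qpos": joint angles; "joint_velocities": joint speeds; "joint_torque": joint torques, N m; "tcp_pos": TCP position; "orientation": TCP orientation; "force": force on the tool from outside, world axes, zero at the start; "moment": the same for the moment, N m; "gripper_width": finger opening in m.
Only numpy, scipy, OpenCV 4.12 (cv2) and the standard library are available. Lean on these libraries where they do the work, as an engineer would, in place of code of your own. Each camera call takes 0.05 s, during which the arm holds its last target.

## Working session

There is one attempt and no reset: what is moved stays moved. The work goes in short steps, Python scripts to look and compute and a shell command to move; the robot and the scene stay as the last step left them, time stands still between calls to the robot, and variables do not carry over. Pictures are saved under pics/ and viewed, and the job is handed in when it is done.

```bash
ls; mkdir -p pics
cat > h.py <<'E'
import numpy as np, cv2, pickle
def grab(n,tag):
    from station import cams
    f=cams.grab_frame(n); pickle.dump(f,open(f'pics/{tag}.pkl','wb'))
    cv2.imwrite(f'pics/{tag}.png',f['img'][:,:,::-1]); return f
def load(tag): return pickle.load(open(f'pics/{tag}.pkl','rb'))
def ray(f,u,v):
    x=(u-f['cx'])/f['fx'];y=(v-f['cy'])/f['fy'];X,Y=x,y
    for _ in range(20):
        s=1+f['k1']*(X*X+Y*Y); X,Y=x/s,y/s
    R=np.array(f['R']);t=np.array(f['t']); return -R.T@t, R.T@np.array([X,Y,1.])
def onz(f,u,v,z):
    o,d=ray(f,u,v); return o+d*(z-o[2])/d[2]
def proj(f,P):
    c=np.array(f['R'])@np.array(P)+np.array(f['t']); X,Y=c[:2]/c[2]; s=1+f['k1']*(X*X+Y*Y)
    return f['cx']+f['fx']*X*s, f['cy']+f['fy']*Y*s
def depthpt(f,u,v):
    o,d=ray(f,u,v); return o+d*f['z_map'][int(v),int(u)]
E
python3 - <<'E'
from h import *
from station import arm
s=arm.state(); print({k:np.round(s[k],3).tolist() for k in s})
for n in ('scene','top','wrist'):
    f=grab(n,n+'0'); print(n,f['fx'],f['k1'],(-np.array(f['R']).T@f['t']).round(3))
E
```

```text
pics
{'clock': 0.0, 'qpos': [90.366, 28.753, -24.451, 88.889, 12.654, 65.219, -12.049], 'joint_velocities': [-0.028, -0.009, 0.044, -0.094, -0.025, 0.002, -0.033], 'joint_torque': [-0.0, -56.659, -5.817, -27.911, -0.069, 0.031, 0.0], 'tcp_pos': [0.165, -0.628, 0.19], 'orientation': [-90.365, 89.892, 104.352], 'force': [-0.169, 1.188, -0.038], 'moment': [-0.032, -0.005, -0.022], 'gripper_width': 0.092}
scene 402.431367625276 0.009942553145847358 [ 1.086 -0.546  0.801]
top 543.4301982465219 -0.19943490762905253 [ 0.484 -0.012  1.399]
wrist 318.91027252037395 -0.02574205802565882 [ 0.244 -0.608  0.384]
```

View pics/top0.png

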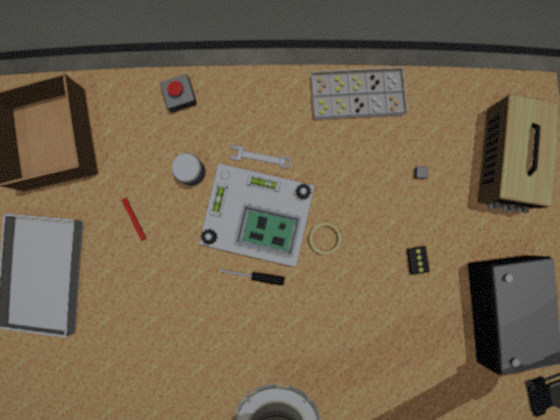

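View pics/scene0.png

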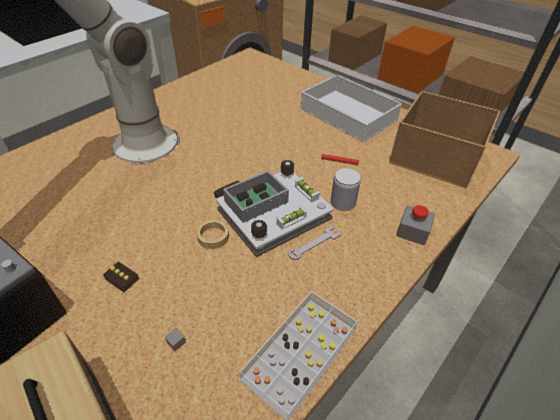

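View pics/wrist0.png

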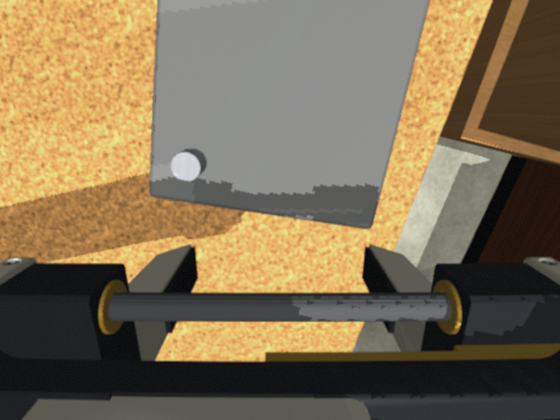

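Run:
```python
from h import *
f=load('top0')
im=f['img'][150:280,190:330][:,:,::-1]
cv2.imwrite('pics/top0c.png',cv2.resize(im,None,fx=5,fy=4.6,interpolation=cv2.INTER_CUBIC))
g=load('scene0'); im=g['img'][140:260,200:370][:,:,::-1]
cv2.imwrite('pics/scene0c.png',cv2.resize(im,None,fx=4.6,fy=4.6,interpolation=cv2.INTER_CUBIC))
for n,(u,v) in dict(A=(303,191),B=(209,237)).items(): print(n,onz(f,u,v,.084),depthpt(f,u,v))
for n,(u,v) in dict(A=(259,222),B=(288,163)).items(): print(n,onz(g,u,v,.084),depthpt(g,u,v))
gray=f['img'].max(2)
for n,(u0,u1,v0,v1) in dict(A=(290,318,178,206),B=(196,224,224,252)).items():
    m=(gray[v0:v1,u0:u1]<45).astype(np.uint8)
    print(cv2.connectedComponentsWithStats(m)[2:])
```

```text
A [ 0.60473951 -0.06803448  0.084     ] [ 0.6044761  -0.06791195  0.0868666 ]
B [0.49416223 0.16075843 0.084     ] [0.49415039 0.16055932 0.0855171 ]
A [ 0.60104942 -0.06196104  0.084     ] [ 0.60202971 -0.06293914  0.08544857]
B [0.49929071 0.16359616 0.084     ] [0.4993234  0.16355664 0.08403993]
(array([[  0,   0,  28,  28, 728],
       [  7,   7,  13,  13,  56]], dtype=int32), array([[13.60576923, 13.51648352],
       [12.125     , 13.28571429]]))
(array([[  0,   0,  28,  28, 708],
       [  6,   6,  14,  14,  76]], dtype=int32), array([[13.50988701, 13.60734463],
       [13.40789474, 12.5       ]]))
```

View pics/top0c.png

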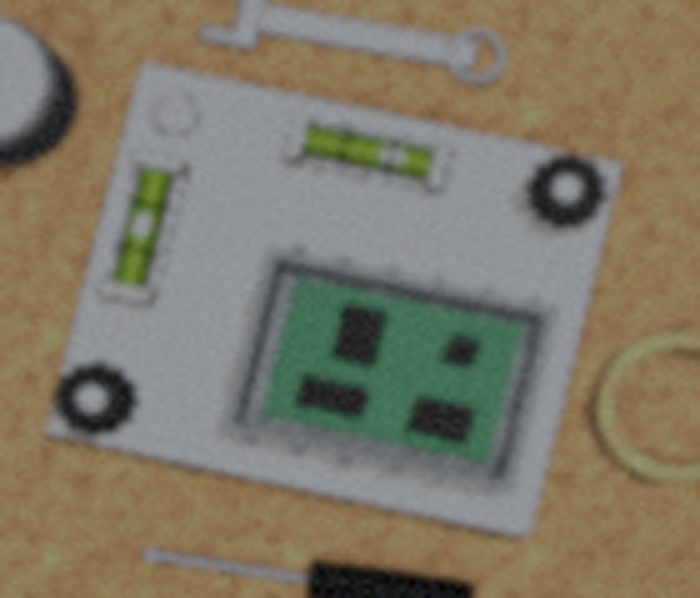

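View pics/scene0c.png

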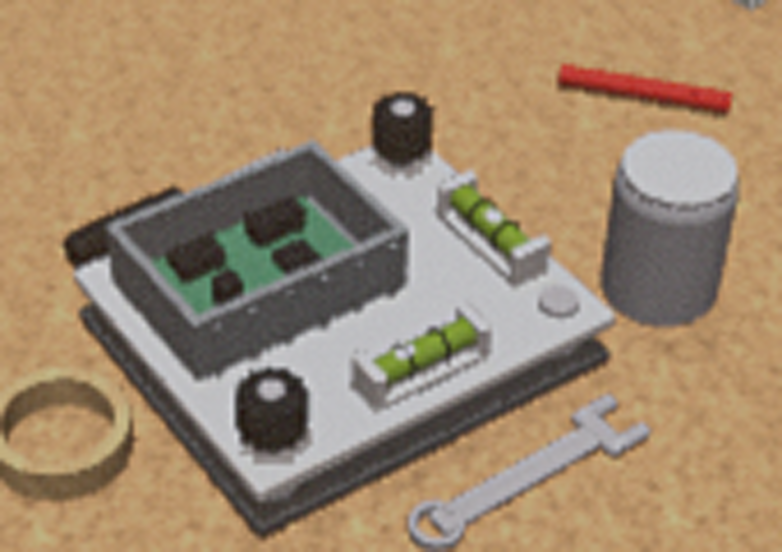

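```bash
cat >> h.py <<'E'
from scipy.spatial.transform import Rotation as Ro
def tool():
    from station import arm
    s=arm.state(); return s,np.array(s['tcp_pos']),Ro.from_euler('xyz',s['orientation'],degrees=True).as_matrix()
def shift(P):
    s,p,R=tool(); return (R.T@(np.array(P)-p)).round(4)
E
python3 - <<'E'
from h import *
s,p,R=tool(); print(R.round(3)); print(shift([0.165,-.629,.30]),shift([.604,-.068,.25]),shift([.50,0.03,.33]))
f=load('top0'); w=load('wrist0'); 
for u,v in ((300,100),(185,165)): print(depthpt(w,u,v))
for u,v in ((480,300),(515,330)): print(depthpt(f,u,v))
print((np.array(w['R'])).round(2))
E
```

```text
[[-0.     0.254 -0.967]
 [ 0.001 -0.967 -0.254]
 [-1.    -0.002 -0.   ]]
[-1.101e-01  7.000e-04  1.000e-04] [-0.0594 -0.4303 -0.567 ] [-0.1392 -0.5516 -0.4913]
[ 0.25081106 -0.61849982  0.17420387]
[ 0.19613537 -0.56002512  0.19163506]
[ 0.33018203 -0.51356349  0.06946738]
[ 0.26843598 -0.56184184  0.17643546]
[[ 0.25 -0.97 -0.  ]
 [-0.92 -0.24  0.3 ]
 [-0.29 -0.07 -0.95]]
```

```bash
python3 -m crank '[[[-0.06,0,0],0],[[-0.11,0,0],0],[[-0.11,-0.047,-0.038],0],[[-0.11,-0.095,-0.076],0],[[-0.11,-0.14,-0.113],0],[[-0.11,-0.187,-0.151],0],[[-0.11,-0.234,-0.189],0],[[-0.11,-0.281,-0.227],0],[[-0.11,-0.328,-0.264],0],[[-0.11,-0.375,-0.302],0],[[-0.11,-0.42,-0.34],0],[[-0.11,-0.468,-0.378],0]]' 0.06
python3 - <<'E'
from h import *
s,p,R=tool(); print(s['clock'],np.round(s['qpos'],1),p.round(3)); print(R.round(2),shift([.46,.03,.28]))
E
```

```text
clock: 1.65
tcp_pos: [0.412, -0.078, 0.3007]
orientation: [-137.5, 90.0, 57.1]
force: [1.7, -0.2, 0.4]
gripper_width: 0.0601
1.65 [ 65.3  -2.8 -55.5 110.4  -2.5  71.2 -64.6] [ 0.412 -0.078  0.301]
[[ 0.    0.25 -0.97]
 [ 0.   -0.97 -0.25]
 [-1.   -0.   -0.  ]] [ 0.0207 -0.0923 -0.0738]
```

```bash
python3 -m crank '[[[0.01,-0.045,-0.036],0],[[0.02,-0.09,-0.073],0],[[0.02,-0.092,-0.073],0],[[0.02,-0.092,-0.073],0]]'
python3 - <<'E'
from h import *
f=grab('wrist','w1')
s,p,R=tool(); print(s['clock'],np.round(s['qpos'],1),p.round(3)); print(s['force'],proj(f,[.604,-.068,.084]),proj(f,[.494,.16,.084]))
E
```

```text
clock: 2.15
tcp_pos: [0.4588, 0.0294, 0.2804]
orientation: [-26.5, 89.9, 168.2]
force: [0.3, -0.5, -0.4]
gripper_width: 0.06
2.2 [ 54.1   8.  -65.5 107.4   7.8  69.5 -89.3] [0.459 0.028 0.281]
[ 0.16191547  0.70504503 -0.19531005] (np.float64(394.3064009395664), np.float64(75.92188064937062)) (np.float64(180.95598028019293), np.float64(119.17425502871919))
```

View pics/w1.png

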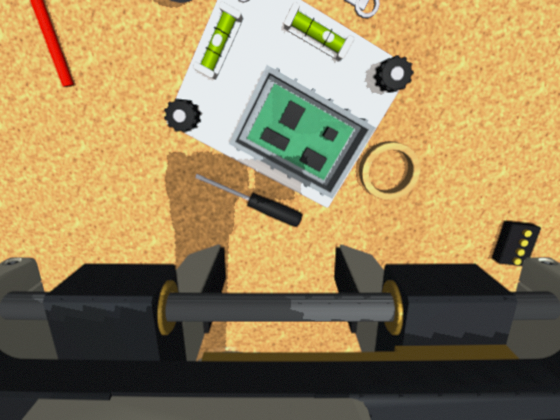

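Run:
```python
from h import *
f=load('w1')
a=cv2.resize(f['img'][0:62,280:360][:,:,::-1],(640,496),interpolation=cv2.INTER_CUBIC)
b=cv2.resize(f['img'][0:80,185:250][:,:,::-1],(405,496),interpolation=cv2.INTER_CUBIC)
cv2.imwrite('pics/w1a.png',cv2.resize(np.hstack([a,b]),(800,380)))
cv2.imwrite('pics/w1a_.png',a);cv2.imwrite('pics/w1b_.png',b)
for n,(u,v) in dict(A=(397.5,72.5),B=(180,116)).items(): print(n,onz(f,u,v,.084),depthpt(f,u,v))
```

```text
A [ 0.60840655 -0.07025103  0.084     ] [ 0.60808521 -0.06970326  0.08577885]
B [0.49731698 0.16171807 0.084     ] [0.49750385 0.16120287 0.08580432]
```

View pics/w1a_.png

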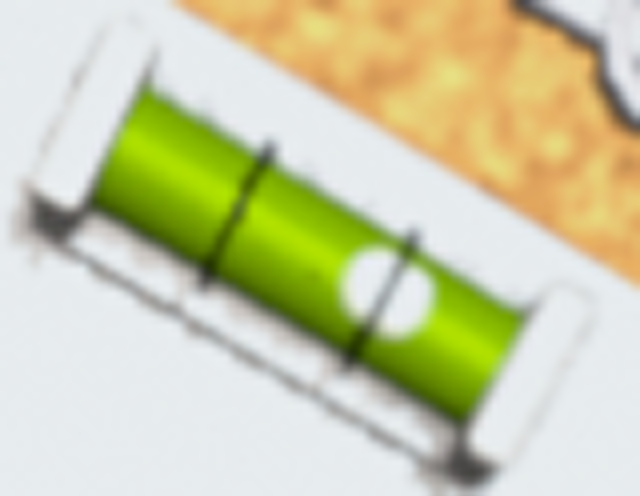

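View pics/w1b_.png

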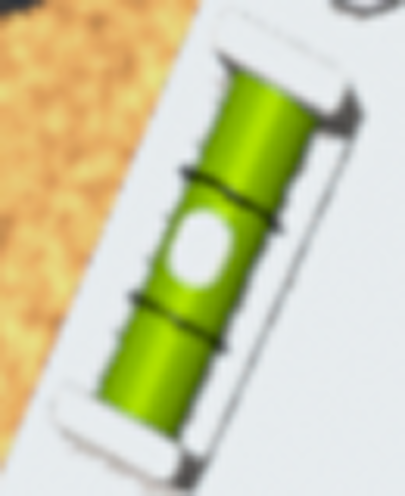

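```bash
python3 -m crank '[[[0.02,0.026,-0.024],10],[[0.04,0.052,-0.047],20],[[0.06,0.078,-0.071],30],[[0.08,0.104,-0.094],40],[[0.1,0.13,-0.118],50]]'
python3 - <<'E'
from h import *
s,p,R=tool(); print(s['clock'],np.round(s['qpos'],1),p.round(3),R.round(2))
E
```

```text
clock: 2.82
tcp_pos: [0.6062, -0.072, 0.1802]
orientation: [113.4, 89.8, -102.6]
force: [-0.5, -0.1, 1.1]
gripper_width: 0.0602
2.825 [  36.9   29.9  -44.8   94.9   23.    64.8 -140.1] [ 0.606 -0.072  0.18 ] [[-0.   -0.59 -0.81]
 [-0.   -0.81  0.59]
 [-1.    0.   -0.  ]]
```

Run:
```python
from h import *
f=grab('wrist','w2'); print(proj(f,[.606,-.069,.084]))
```

```text
(np.float64(276.80650523235715), np.float64(198.7289029094274))
```

View pics/w2.png

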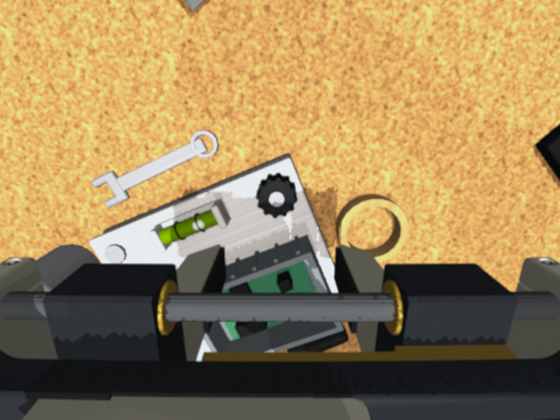

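Run:
```python
from h import *
f=load('w2'); 
u0,v0=245,165
m=(f['img'][v0:230,u0:305].max(2)<60).astype(np.uint8)
n,l,st,c=cv2.connectedComponentsWithStats(m); print(st,c)
k=1+st[1:,4].argmax(); ys,xs=np.where(l==k); (c0,r)=cv2.minEnclosingCircle(np.c_[xs,ys].astype(np.float32)); print(c0[0]+u0,c0[1]+v0,r)
print(onz(f,277,196,.084),onz(f,277,196,.086),depthpt(f,277,196))
P=(onz(f,277,196,.085)); P[2]=.055; print(shift(P), shift([.606,-.069,.055]))
```

```text
[[   0    0   60   65 2908]
 [  12    9   40   43  992]] [[28.85763411 32.97008253]
 [31.38306452 29.15625   ]]
276.1237621307373 194.96039581298828 21.193622589111328
[ 0.60806251 -0.07072718  0.084     ] [ 0.60850336 -0.07106199  0.086     ] [ 0.60864585 -0.07117021  0.08664643]
[ 0.1221 -0.0046  0.0027] [ 0.1221 -0.0048  0.0057]
```

```bash
python3 -m crank '[[[0.03,-0.0045,0.004],0],[[0.06,-0.0045,0.004],0],[[0.08,-0.0045,0.004],0],[[0.1,-0.0045,0.004],0],[[0.115,-0.0045,0.004],0],[[0.122,-0.0045,0.004],0],[[0.122,-0.0045,0.004],0]]'
python3 - <<'E'
from h import *
s,p,R=tool(); print(s['clock'],np.round(s['qpos'],1),p.round(4),np.round(s['force'],1)); f=grab('wrist','w3')
E
```

```text
clock: 3.75
tcp_pos: [0.6072, -0.0701, 0.0549]
orientation: [98.7, 89.8, -117.9]
force: [0.1, -0.2, -0.2]
gripper_width: 0.0602
3.75 [  31.4   37.4  -37.6  100.1   28.2   52.3 -144.8] [ 0.6072 -0.0701  0.0549] [ 0.1 -0.2 -0.2]
```

View pics/w3.png

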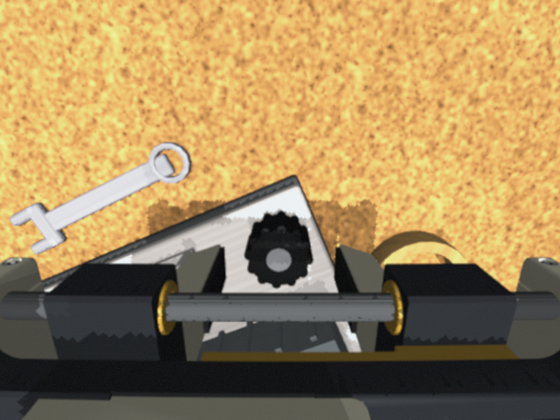

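Knob A sits at (279,258), centred between the fingertips (224 and 336). Closing the gripper.

```bash
python3 -m crank '[[[0,0,0],0],[[0,0,0],0],[[0,0,0],0],[[0,0,0],0],[[0,0,0],0]]' 0.03
python3 - <<'E'
from h import *
s,p,R=tool(); print(s['clock'],np.round(s['qpos'],1),p.round(4),np.round(s['force'],1),s['gripper_width'])
E
```

```text
clock: 4.42
tcp_pos: [0.6076, -0.0701, 0.0555]
orientation: [112.7, 89.8, -103.9]
force: [0.7, -1.5, -0.2]
gripper_width: 0.0302
4.425 [  31.5   37.4  -37.7  100.1   28.2   52.3 -144.8] [ 0.6076 -0.0701  0.0555] [ 0.7 -1.5 -0.2] 0.030158108966904316
```

Run:
```python
from h import *
f=grab('wrist','w4'); grab('scene','s4'); g=load('scene0')
g=load('s4'); cv2.imwrite('pics/s4c.png',cv2.resize(g['img'][120:260,190:370][:,:,::-1],None,fx=4,fy=4,interpolation=cv2.INTER_CUBIC))
```

```text
(no output)
```

View pics/w4.png

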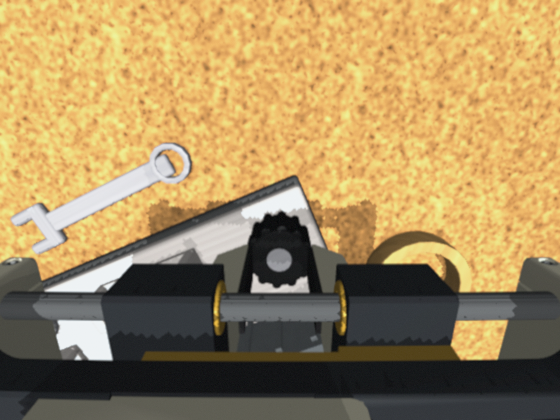

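View pics/s4c.png

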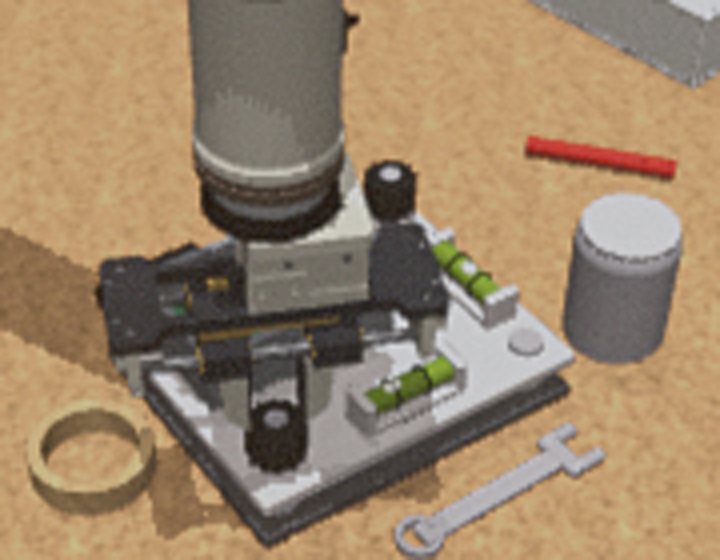

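Run:
```python
from h import *
s,p,R=tool()
for t in('w3','w4'):
    f=load(t); print(proj(f,p),proj(f,p-.019*R[:,0]),onz(f,279,258,.084),depthpt(f,279,258),(-np.array(f['R']).T@f['t']))
print(R.round(3)); g=load('s4'); print(proj(g,p),proj(g,[.608,-.07,.084]))
```

```text
(np.float64(278.96475900931324), np.float64(236.0087890815502)) (np.float64(278.8951901615589), np.float64(248.29151247353286)) [ 0.60622118 -0.06902343  0.084     ] [ 0.60789441 -0.07025737  0.0881565 ] [ 0.67286914 -0.11817364  0.24956172]
(np.float64(279.34101976728226), np.float64(236.15812949043573)) (np.float64(279.29237980945476), np.float64(248.39623776152078)) [ 0.60639604 -0.06886096  0.084     ] [ 0.60765587 -0.06979193  0.0871374 ] [ 0.67311018 -0.11816025  0.25014113]
[[-0.001 -0.596 -0.803]
 [-0.003 -0.803  0.596]
 [-1.     0.003 -0.001]]
(np.float64(258.8432644807378), np.float64(232.9065495729626)) (np.float64(258.7634127378466), np.float64(225.14119787960945))
```

```bash
python3 -m crank '[[[0,0,0],0],[[0,0,0],0],[[0,0,0],0]]' 0.015
python3 - <<'E'
from h import *
s,p,R=tool(); print(s['clock'],p.round(4),np.round(s['force'],1),s['gripper_width']); f=grab('wrist','w5')
cv2.imwrite('pics/w5c.png',cv2.resize(f['img'][180:320,200:360][:,:,::-1],None,fx=4,fy=4,interpolation=cv2.INTER_CUBIC))
E
```

```text
clock: 4.9
tcp_pos: [0.6076, -0.07, 0.0554]
orientation: [109.8, 89.8, -106.8]
force: [0.2, -0.0, -0.1]
gripper_width: 0.0153
4.9 [ 0.6076 -0.07    0.0554] [ 0.2 -0.  -0.1] 0.015299557813321582
```

View pics/w5c.png

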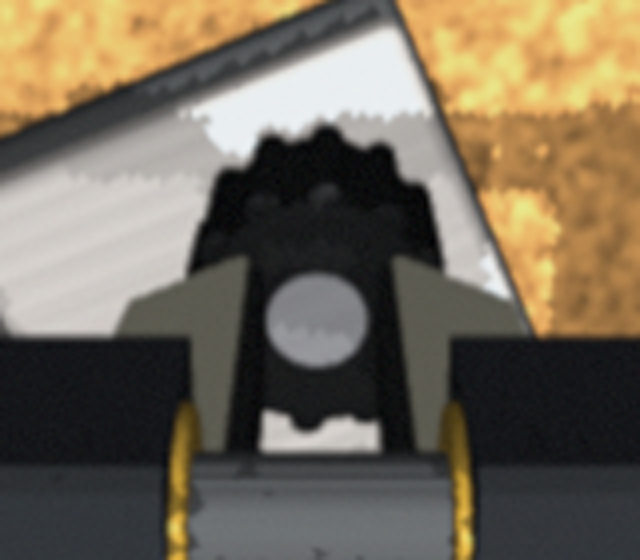

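Run:
```python
from h import *
f=load('w5')
for c in ((320,320),(235,275),(225,300),(405,275),(245,262),(245,350),(250,400),(320,150),(330,225),(320,435),(320,195),(150,250)):
    u,v=200+c[0]/4,180+c[1]/4; print(c,depthpt(f,u,v).round(4), f['z_map'][int(v),int(u)])
s,p,R=tool();
```

```text
(320, 320) [ 0.6064 -0.0695  0.0873] 0.18009545
(235, 275) [ 0.6224 -0.0675  0.0973] 0.16699487
(225, 300) [ 0.6229 -0.0669  0.105 ] 0.15963963
(405, 275) [ 0.6093 -0.0855  0.0978] 0.16650657
(245, 262) [ 0.6218 -0.0685  0.0936] 0.17051162
(245, 350) [ 0.6199 -0.0684  0.1151] 0.15041941
(250, 400) [ 0.6197 -0.0697  0.1276] 0.13831447
(320, 150) [ 0.6223 -0.0814  0.0713] 0.18932962
(330, 225) [ 0.6173 -0.0793  0.0875] 0.17552291
(320, 435) [ 0.5696 -0.0425  0.0437] 0.23529692
(320, 195) [ 0.6209 -0.0803  0.0852] 0.17666437
(150, 250) [ 0.6176 -0.0411  0.0449] 0.22277872
```

Run:
```python
from h import *
f=load('w3')
for v in range(240,275,4): print(v,[(depthpt(f,u,v)[2].round(3)) for u in (205,212,218,222,226,332,338,344,350)])
f=load('w1')
s=0
print('w1'); 
for v in range(236,275,4): print(v,[(depthpt(f,u,v)[2].round(3)) for u in (205,212,218,222,226,332,338,344,350)])
```

```text
240 [np.float64(0.044), np.float64(0.045), np.float64(0.044), np.float64(0.043), np.float64(0.044), np.float64(-0.0), np.float64(0.0), np.float64(0.0), np.float64(0.0)]
244 [np.float64(0.044), np.float64(0.044), np.float64(0.091), np.float64(0.044), np.float64(0.044), np.float64(-0.0), np.float64(-0.0), np.float64(0.001), np.float64(0.001)]
248 [np.float64(0.097), np.float64(0.097), np.float64(0.096), np.float64(0.094), np.float64(0.044), np.float64(0.001), np.float64(0.094), np.float64(0.097), np.float64(0.098)]
252 [np.float64(0.101), np.float64(0.101), np.float64(0.098), np.float64(0.098), np.float64(0.043), np.float64(-0.001), np.float64(0.099), np.float64(0.102), np.float64(0.101)]
256 [np.float64(0.106), np.float64(0.106), np.float64(0.103), np.float64(0.099), np.float64(0.044), np.float64(0.0), np.float64(0.101), np.float64(0.106), np.float64(0.107)]
260 [np.float64(0.11), np.float64(0.111), np.float64(0.107), np.float64(0.1), np.float64(0.044), np.float64(0.01), np.float64(0.102), np.float64(0.108), np.float64(0.111)]
264 [np.float64(0.115), np.float64(0.113), np.float64(0.10
[... 1498 characters left out ...]
32)]
260 [np.float64(0.335), np.float64(0.337), np.float64(0.332), np.float64(0.324), np.float64(0.001), np.float64(-0.001), np.float64(0.327), np.float64(0.333), np.float64(0.336)]
264 [np.float64(0.34), np.float64(0.338), np.float64(0.335), np.float64(0.325), np.float64(0.0), np.float64(0.001), np.float64(0.328), np.float64(0.336), np.float64(0.339)]
268 [np.float64(0.345), np.float64(0.343), np.float64(0.336), np.float64(0.326), np.float64(-0.0), np.float64(0.0), np.float64(0.328), np.float64(0.341), np.float64(0.344)]
272 [np.float64(0.347), np.float64(0.345), np.float64(0.336), np.float64(0.327), np.float64(-0.0), np.float64(-0.0), np.float64(0.33), np.float64(0.343), np.float64(0.345)]
```

Run:
```python
from h import *
g=load('s4')
pts=np.array([[depthpt(g,u,v) for u in range(235,285)] for v in range(195,240)])
# world points near the fingers: within 45mm of axis, list by z
axis=np.array([.6076,-.0701])
d=np.hypot(*(pts[...,:2]-axis).transpose(2,0,1))
s,p,R=tool()
for v in range(0,45,2):
    row=[]
    for u in range(0,50):
        P=pts[v,u]
        if d[v,u]<.06 and P[2]>.05: row.append((u+235,round(float((P-p)@R[:,1])*1e3),round(float((P-p)@R[:,2])*1e3),round(float(P[2])*1e3)))
    print(v+195,row[::3])
```

```text
195 [(235, 50, 22, 172), (238, 45, 10, 182), (241, 38, 10, 181), (244, 31, 11, 178), (247, 24, 7, 181), (250, 20, -12, 198), (253, 15, -26, 209), (256, 8, -25, 207), (259, 2, -27, 208), (262, -5, -26, 206), (265, -12, -26, 205), (268, -19, -25, 202), (271, -26, -23, 200), (274, -32, -25, 200), (277, -39, -25, 200), (280, -46, -24, 197), (283, -52, -27, 199)]
197 [(237, 46, 18, 168), (240, 41, 4, 181), (243, 34, 2, 181), (247, 28, -21, 201), (250, 21, -20, 199), (253, 15, -28, 205), (256, 8, -26, 202), (259, 2, -26, 201), (262, -5, -27, 201), (265, -12, -27, 199), (268, -19, -25, 197), (271, -25, -27, 197), (274, -32, -26, 196), (277, -39, -26, 194), (280, -46, -26, 193), (283, -53, -25, 191)]
199 [(235, 54, -22, 201), (238, 48, -25, 202), (241, 41, -25, 201), (244, 35, -22, 197), (247, 28, -26, 199), (250, 22, -25, 198), (253, 15, -26, 198), (256, 9, -27, 197), (259, 2, -27, 196), (262, -6, -22, 190), (265, -11, -27, 194), (268, -18, -27, 192), (271, -25, -26, 191), (274, -33, -21, 185), (277, -40, -18, 181)]
201 [(235, 55, -24, 197), (238, 48, -26, 197), (241, 42, -25, 195), (244, 3
[... 2623 characters left out ...]
2, -8, -1, 84), (265, -15, -2, 84), (279, -56, 22, 51)]
227 [(251, 20, -10, 91), (254, 12, -6, 86), (257, 5, -8, 86), (260, -1, -12, 89), (263, -9, -9, 85), (266, -16, -10, 84)]
229 [(251, 19, -1, 75), (254, 13, -10, 83), (257, 6, -13, 85), (260, -1, -15, 86), (263, -8, -15, 84), (266, -16, -10, 77)]
231 [(251, 20, -1, 68), (254, 13, -11, 77), (257, 7, -16, 80), (260, 0, -21, 85), (263, -8, -17, 79)]
233 [(251, 20, 1, 58), (254, 14, -12, 71), (257, 7, -15, 73), (260, 0, -19, 76), (263, -7, -19, 74), (266, -16, -10, 63)]
235 [(252, 18, -9, 61), (255, 12, -14, 66), (258, 5, -17, 68), (261, -3, -16, 65), (264, -11, -11, 58)]
237 [(255, 12, -15, 59), (258, 5, -17, 59), (261, -3, -17, 58)]
239 []
```

The wrist and scene depth maps both put the real fingertips at z≈0.091. The reported TCP is at 0.055, about 36 mm below that, so the fingers closed in the air just above the knob (top ≈0.085). I'll reopen, go down about 33 mm and grip again.

```bash
python3 -m crank '[[[0,0,0],0],[[0,0,0],0],[[0,0,0],0],[[0,0,0],0],[[0,0,0],0]]' 0.062 && python3 -m crank '[[[0.008,0,0],0],[[0.016,0,0],0],[[0.024,0,0],0],[[0.029,0,0],0],[[0.032,0,0],0],[[0.032,0,0],0]]'
python3 - <<'E'
from h import *
s,p,R=tool(); print(s['clock'],np.round(s['qpos'],1),p.round(4),np.round(s['force'],1),s['gripper_width']); f=grab('wrist','w6')
E
```

```text
clock: 5.58
tcp_pos: [0.6076, -0.07, 0.0554]
orientation: [111.0, 89.8, -105.5]
force: [-0.4, 0.1, 0.3]
gripper_width: 0.0596
clock: 6.32
tcp_pos: [0.6074, -0.0701, 0.0232]
orientation: [104.9, 89.8, -111.6]
force: [-1.0, -0.4, -0.3]
gripper_width: 0.0619
6.325 [  29.4   39.4  -34.7  100.9   28.9   48.9 -145.3] [ 0.6074 -0.0701  0.0232] [-1.  -0.4 -0.3] 0.06187465414152196
```

View pics/w6.png

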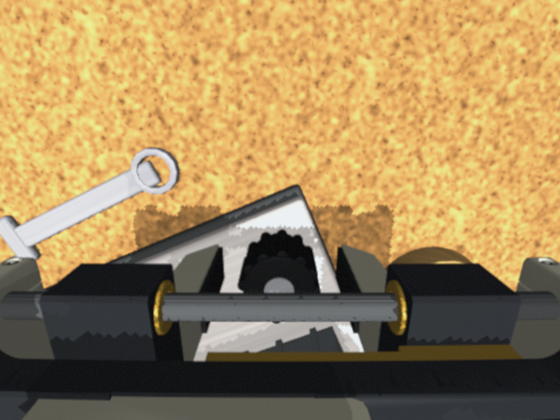

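Knob A (around (279,270)) is now below and between the fingers. I'll close on it.

```bash
python3 -m crank '[[[0,0,0],0],[[0,0,0],0],[[0,0,0],0],[[0,0,0],0],[[0,0,0],0]]' 0.02
python3 - <<'E'
from h import *
s,p,R=tool(); print(s['clock'],np.round(s['qpos'],1),p.round(4),np.round(s['force'],1),s['gripper_width'])
E
```

```text
clock: 7.0
tcp_pos: [0.6079, -0.0699, 0.0237]
orientation: [120.3, 89.8, -96.2]
force: [1.8, 0.6, 0.7]
gripper_width: 0.0394
7.0 [  29.4   39.4  -34.8  100.9   28.9   48.9 -145.3] [ 0.6079 -0.0699  0.0237] [1.8 0.6 0.7] 0.039394933171245684
```

```bash
python3 -m crank '[[[0,0,0],-9],[[0,0,0],-18],[[0,0,0],-28],[[0,0,0],-38],[[0,0,0],-48],[[0,0,0],-58],[[0,0,0],-68],[[0,0,0],-76],[[0,0,0],-84],[[0,0,0],-84]]'
python3 - <<'E'
from h import *
s,p,R=tool(); print(s['clock'],np.round(s['qpos'],1),p.round(4),np.round(s['force'],1),s['gripper_width'])
f=grab('wrist','w7'); g=grab('scene','s7');t=grab('top','t7')
cv2.imwrite('pics/s7c.png',np.hstack([cv2.resize(g['img'][180:250,250:330][:,:,::-1],(480,420),interpolation=cv2.INTER_CUBIC),cv2.resize(t['img'][165:215,205:255][:,:,::-1],(320,420))]))
E
```

```text
clock: 8.25
tcp_pos: [0.6076, -0.0689, 0.0223]
orientation: [-9.2, 89.9, -141.8]
force: [4.9, 3.1, -12.0]
gripper_width: 0.0394
8.25 [ 41.   46.9 -52.8 100.6  44.6  56.1 -72.4] [ 0.6076 -0.0689  0.0223] [  4.9   3.1 -12. ] 0.039350860810980555
```

View pics/s7c.png

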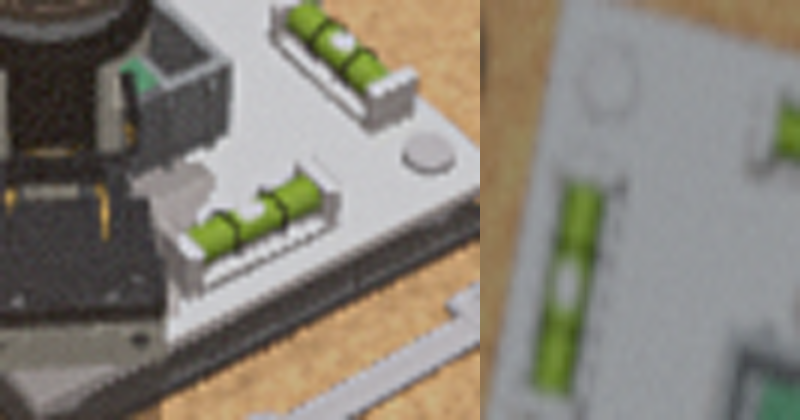

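View pics/w7.png

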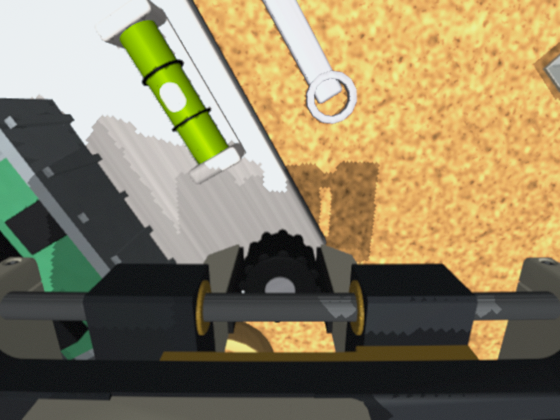

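```bash
cat >> h.py <<'E'
def vial(f,box,z=.069,name=None):
    u0,u1,v0,v1=box; im=f['img'][v0:v1,u0:u1].astype(int); S=8
    big=cv2.resize(f['img'][v0:v1,u0:u1],None,fx=S,fy=S,interpolation=cv2.INTER_CUBIC)
    hsv=cv2.cvtColor(big,cv2.COLOR_RGB2HSV)
    gr=((hsv[...,0]>28)&(hsv[...,0]<60)&(hsv[...,1]>130)&(hsv[...,2]>70)).astype(np.uint8)
    cl=cv2.morphologyEx(gr,cv2.MORPH_CLOSE,np.ones((25,25)))
    n,l,st,c=cv2.connectedComponentsWithStats(cl); k=1+st[1:,4].argmax()
    cnt=max(cv2.findContours((l==k).astype(np.uint8),cv2.RETR_EXTERNAL,cv2.CHAIN_APPROX_NONE)[0],key=cv2.contourArea)
    hull=np.zeros_like(gr); cv2.drawContours(hull,[cv2.convexHull(cnt)],-1,1,-1)
    (c0,wh,a)=cv2.minAreaRect(cnt); box4=cv2.boxPoints((c0,wh,a))
    e=[box4[1]-box4[0],box4[2]-box4[1]]; e=max(e,key=np.linalg.norm); L=np.linalg.norm(e); e=e/L; nrm=np.array([-e[1],e[0]])
    W=min(wh)
    # profile along axis through the central strip
    V=big.max(2).astype(float); sat=hsv[...,1].astype(float)
    out=[]
    for t in np.arange(-L/2,L/2,1.):
        q=[np.array(c0)+t*e+k*nrm for k in np.linspace(-.42*W,.42*W,25)]
        q=[(int(round(y)),int(round(x))) for x,y in q if 0<=int(round(y))<V.shape[0] and 0<=int(round(x))<V.shape[1]]
        out.append((t,np.mean([V[i] for i in q]),np.mean([sat[i]<110 and V[i]>140 for i in q])))
    out=np.array(out)
    pt=lambda t:onz(f,*( (np.array(c0)+t*e+.5)/S-.5+[u0,v0]),z)
    dark=out[:,1]; ts=out[:,0]
    base=cv2.GaussianBlur(dark.reshape(-1,1),(1,101),0).ravel(); 
    inn=(abs(ts)<.42*L); 
    dd=np.where(inn,base-dark,0); i1=dd.argmax(); dd2=np.where(abs(ts-ts[i1])<.15*L,0,dd); i2=dd2.argmax()
    bub=((hsv[...,1]<130)&(hsv[...,2]>150)).astype(np.uint8)&cv2.erode(hull,np.ones((5,5)))
    n,l,st,cc=cv2.connectedComponentsWithStats(bub)
    dots=[]
    for k in range(1,n):
        ys,xs=np.where(l==k); tt=(np.c_[xs,ys]-c0)@e
        if st[k,4]>80 and abs(np.median(tt))<.45*L: dots.append((st[k,4],tt.min(),tt.max()))
    t0=min(d[1] for d in dots); t1=max(d[2] for d in dots)
    P=[pt(t) for t in (ts[i1],ts[i2],t0,t1)]
    ax=(P[1]-P[0]); sep=np.linalg.norm(ax); ax/=sep; m=(P[0]+P[1])/2
    print('ends',pt(-L/2).round(4),pt(L/2).round(4),'line sep mm',(sep*1e3).round(2),'bubble length',(np.linalg.norm(P[3]-P[2])*1e3).round(2))
    b=(P[2]+P[3])/2; print('mid',m.round(4),'bubble',b.round(4),'offset vec mm',((b-m)*1e3).round(2),'along',((b-m)@ax*1e3).round(2),'axis',ax.round(2));
E
python3 - <<'E'
from h import *
print('w7 A');vial(load('w7'),(110,250,5,185))
print('w1 B');vial(load('w1'),(185,250,0,80))
print('w1 A');vial(load('w1'),(280,360,0,62))
E
```

```text
w7 A
ends [0.6399 0.0573 0.069 ] [ 0.6243 -0.0036  0.069 ] line sep mm 23.76 bubble length 45.79
mid [0.6321 0.0267 0.069 ] bubble [0.6327 0.0291 0.069 ] offset vec mm [0.6 2.4 0. ] along 2.47 axis [0.25 0.97 0.  ]
w1 B
ends [0.5589 0.1462 0.069 ] [0.6204 0.1308 0.069 ] line sep mm 24.2 bubble length 13.9
mid [0.5893 0.1386 0.069 ] bubble [0.5906 0.1383 0.069 ] offset vec mm [ 1.23 -0.31  0.  ] along -1.27 axis [-0.97  0.24  0.  ]
w1 A
ends [0.6354 0.0598 0.069 ] [ 0.621  -0.0016  0.069 ] line sep mm 24.21 bubble length 13.96
mid [0.6281 0.0288 0.069 ] bubble [0.6254 0.0171 0.069 ] offset vec mm [ -2.74 -11.71   0.  ] along 12.02 axis [-0.23 -0.97  0.  ]
```

```bash
sed -i 's/    t0=min(d\[1\] for d in dots); t1=max(d\[2\] for d in dots)/    dots=[d for d in dots if d[0]>.3*max(x[0] for x in dots)]; D=max(dots); dots=[d for d in dots if abs((d[1]+d[2]-D[1]-D[2])\/2)<.2*L]; t0=min(d[1] for d in dots); t1=max(d[2] for d in dots)/' h.py
python3 - <<'E'
from h import *
print('w7 A');vial(load('w7'),(110,250,5,185))
E
python3 -c "
from h import *
f=load('w7');cv2.imwrite('pics/w7c.png',cv2.resize(f['img'][5:185,110:250][:,:,::-1],None,fx=3.3,fy=3.3,interpolation=cv2.INTER_CUBIC))"
```

```text
w7 A
ends [0.6399 0.0573 0.069 ] [ 0.6243 -0.0036  0.069 ] line sep mm 23.76 bubble length 12.86
mid [0.6321 0.0267 0.069 ] bubble [0.632  0.0263 0.069 ] offset vec mm [-0.1  -0.41  0.  ] along -0.42 axis [0.25 0.97 0.  ]
```

View pics/w7c.png

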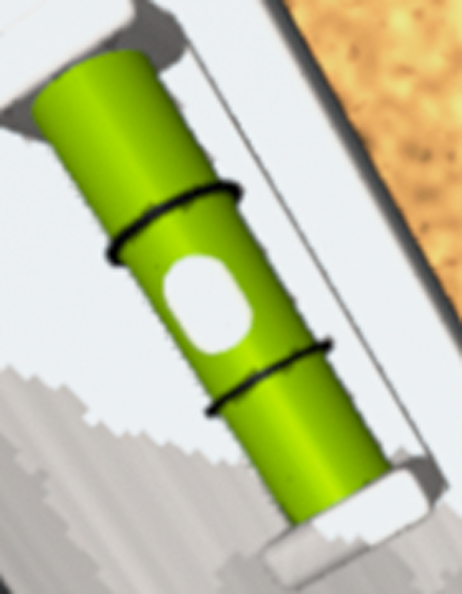

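Bubble A now sits between its lines at crop (208,303), about 0.4 mm from the middle. I'll let go, rise and check it again free of the gripper.

```bash
python3 -m crank '[[[0,0,0],0],[[0,0,0],0],[[0,0,0],0],[[0,0,0],0]]' 0.06 && python3 -m crank '[[[-0.02,0,0],0],[[-0.05,0,0],0],[[-0.1,0,0],0],[[-0.15,0,0],0],[[-0.2,0,0],0],[[-0.2,0,0],0]]'
python3 - <<'E'
from h import *
s,p,R=tool(); print(s['clock'],np.round(s['qpos'],1),p.round(4),np.round(s['force'],1),s['gripper_width']); print(R.round(2)); f=grab('wrist','w8')
E
```

```text
clock: 8.9
tcp_pos: [0.6078, -0.0692, 0.0227]
orientation: [27.8, 89.9, -104.9]
force: [-0.3, 0.7, 1.0]
gripper_width: 0.0599
clock: 9.65
tcp_pos: [0.6109, -0.0677, 0.2289]
orientation: [115.8, 89.5, -16.8]
force: [0.6, 0.3, -0.2]
gripper_width: 0.0601
9.65 [ 47.2  34.4 -63.4  91.5  32.   73.7 -63.9] [ 0.6109 -0.0677  0.2289] [ 0.6  0.3 -0.2] 0.06008253381160405
[[ 0.01  0.74 -0.68]
 [-0.   -0.68 -0.74]
 [-1.    0.01 -0.  ]]
```

View pics/w8.png

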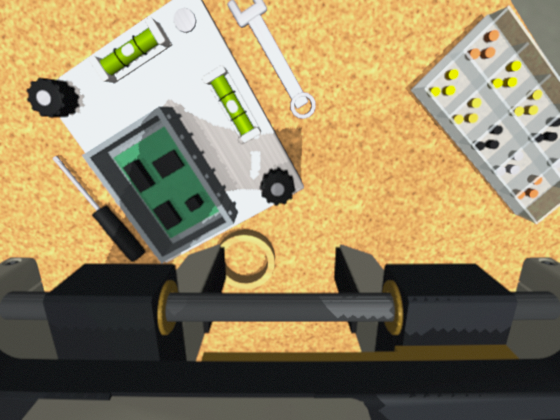

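Run:
```python
from h import *
f=load('w8')
print('A');vial(f,(200,265,60,145))
print('B');vial(f,(90,172,15,85))
a=cv2.resize(f['img'][60:145,200:265][:,:,::-1],(382,500),interpolation=cv2.INTER_CUBIC)
b=cv2.resize(f['img'][15:85,90:160][:,:,::-1],(410,500),interpolation=cv2.INTER_CUBIC)
cv2.imwrite('pics/w8c.png',np.hstack([a,b]))
```

```text
A
ends [0.6385 0.0581 0.069 ] [ 0.6233 -0.0029  0.069 ] line sep mm 24.0 bubble length 13.84
mid [0.6308 0.0274 0.069 ] bubble [0.6307 0.027  0.069 ] offset vec mm [-0.1  -0.39  0.  ] along 0.4 axis [-0.24 -0.97  0.  ]
B
ends [0.5595 0.144  0.069 ] [0.6205 0.1293 0.069 ] line sep mm 23.97 bubble length 19.73
mid [0.59   0.1366 0.069 ] bubble [0.5917 0.1362 0.069 ] offset vec mm [ 1.7  -0.41  0.  ] along -1.74 axis [-0.97  0.23  0.  ]
```

View pics/w8c.png

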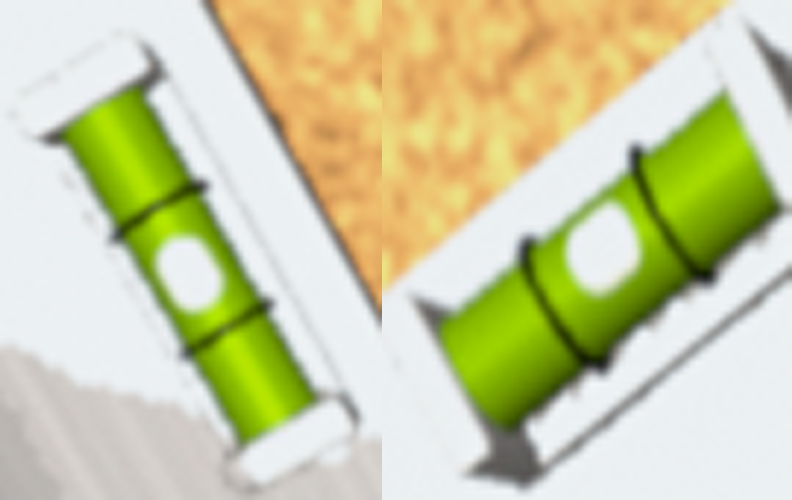

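```bash
python3 -m crank '[[[0,-0.04,-0.012],0],[[0,-0.08,-0.024],0],[[0,-0.12,-0.037],0],[[0,-0.154,-0.049],0],[[0,-0.154,-0.049],0],[[0,-0.154,-0.049],0]]'
python3 - <<'E'
from h import *
s,p,R=tool(); print(s['clock'],np.round(s['qpos'],1),p.round(4)); f=grab('wrist','w9')
u,v=map(int,proj(f,[.59,.137,.069])); print(u,v)
v0=max(v-50,0); c=f['img'][v0:v+50,u-60:u+60][:,:,::-1]
cv2.imwrite('pics/w9c.png',cv2.resize(c,None,fx=6,fy=6,interpolation=cv2.INTER_CUBIC))
try: vial(f,(u-50,u+50,max(v-50,0),v+50))
except Exception as e: print(e)
E
```

```text
clock: 10.45
tcp_pos: [0.529, 0.0711, 0.2249]
orientation: [87.5, 89.7, -45.2]
force: [0.3, 0.0, -0.5]
gripper_width: 0.0601
10.45 [ 42.   26.7 -68.2 102.7  26.9  68.9 -76.8] [0.529  0.0711 0.2249]
279 98
ends [0.5597 0.1479 0.069 ] [0.6208 0.1326 0.069 ] line sep mm 24.07 bubble length 13.54
mid [0.5899 0.1403 0.069 ] bubble [0.591 0.14  0.069] offset vec mm [ 1.08 -0.27  0.  ] along -1.12 axis [-0.97  0.24  0.  ]
```

View pics/w9c.png

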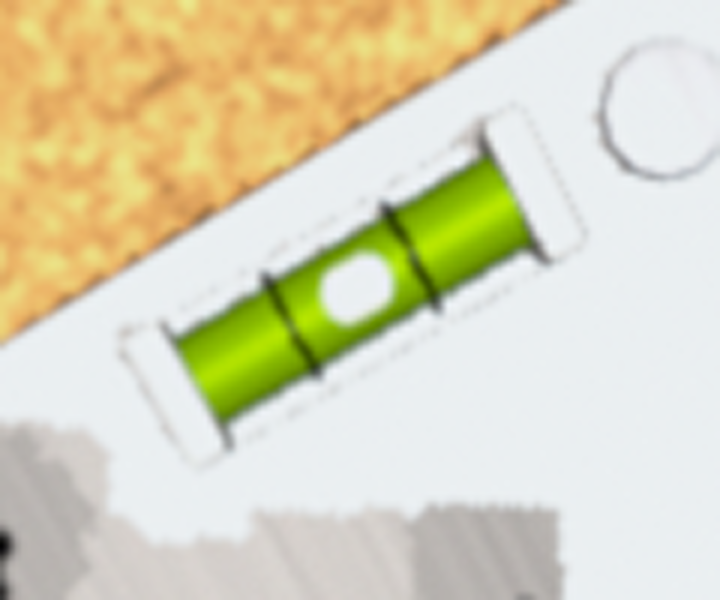

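Bubble B in this crop is at (357,288), between its lines at (290,325) and (412,257). It is 1.1 mm off centre with about 2.4 mm to spare each side, so knob B needs no turn. One last check that the loose items haven't moved, then I hand in.

Run:
```python
from h import *
g0,g=load('scene0'),grab('scene','s10')
d=(cv2.absdiff(cv2.GaussianBlur(g0['img'],(5,5),0),cv2.GaussianBlur(g['img'],(5,5),0)).max(2)>40).astype(np.uint8)*255
cv2.imwrite('pics/s10.png',np.vstack([g['img'][90:360,150:400][:,:,::-1],cv2.cvtColor(d,8)[90:360,150:400]]))
```

```text
(no output)
```

View pics/s10.png

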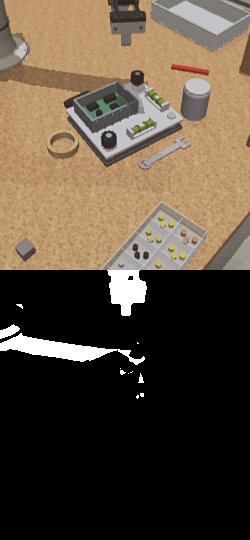

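The only changes are the arm, its shadow and the vial bubbles. The tin, tape, spanner, marker and relay show no difference.

```bash
python3 -c "
from station import arm
print(arm.hand_in(), arm.state()['clock'])"
```

```text
the job is handed in; nothing more can be done
the job is handed in; nothing more can be done
```

Both bubbles now sit wholly between their lines, so the plate is level. I handed the job in at about 10.5 s, with the arm holding nothing and clear of the stand.

- **Knob A:** I turned it 84° anticlockwise and let go. Bubble A had been 12 mm off centre, towards knob A. After release it measured about 0.4 mm off.
- **Knob B:** I left it alone, because bubble B was already between its lines. The last straight-down view put it about 1.1 mm off centre, with about 2.4 mm to spare each side. Other views gave 1.3 and 1.7 mm; the bubble outline in the 1.7 mm one was poor.
- **Failed first grip:** the first close on knob A met nothing. Both the wrist and scene depth maps showed the real fingertips ending about 36 mm above the reported TCP. I lowered the gripper by that difference and gripped again, at 39.4 mm for the 40 mm knob.
- **Forces and bench:** the highest force I read was about 13 N, at the end of the turn. In the scene picture, only the arm, its shadow and small spots on the stand differed from the start. I did not check the terminal block separately, as it was outside the part I viewed.

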